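# Press a battery pack down and slide it home under the dock's drag spring

### The job

Put the battery pack lying in the charging dock on charge: press it down firmly with the fingertips against the sprung plate under it and, still pressing, slide it under the steel strap and the drag spring until it is fully home against the end stop, then move clear. Only press and push the pack, never lift it; do not pry up the spring, and leave the other things on the bench where they are.

Things in the scene. Friction and masses are not known exactly. Their poses are not given: they have to be found in the camera images.
- dock: Grey single-bay charging dock screwed to the bench, 260 long (x) x 96 wide (128 over its feet) x 50 mm high. Origin at bench height, x = the direction in which the pack slides in, z up. Bay: floor 18 mm above the bench, x = -125 to 85 mm, 68 mm wide between side walls 32 mm high above the bench; open on top and at the -x end.
- pack: Dark battery pack in the dock, 120 (x) x 64 mm, 0.27 to 0.43 kg, 2 mm play each side. Origin: centre of underside; x towards its nose, along the dock's x. At the start level on the raised lift plate, underside 25 mm above the bench, nose 5 to 25 mm short of the strap and 4 mm too high to pass. Fully home: nose on the end stop, origin at dock x = 25 mm.
- thumb_land (a point): Middle of the pack's thumb rest, a ribbed flat at the rear of its top (pack x = -60 to -5 mm, full width), 18 mm above its underside; this point is at pack x = -32.5 mm. At pack x = -5 mm an upright step, 5 mm high, bounds it in front: the fingertips can push against it. It stays outside the strap when the pack is home.
- pack_nose (a point): Middle of the top edge of the pack's square front face, pack x = 60 mm, 23 mm above its underside. The front part of the pack (pack x = -5 to 60 mm) is 23 mm high.
- strap_edge (a point): Middle of the lower near edge of the rigid steel strap that crosses the bay: dock x = 30 mm, 44 mm above the bench. The strap is 16 mm wide along x and its top is 50 mm above the bench.
- end_stop (a point): Middle of the end stop's upright face at dock x = 85 mm (point 41 mm above the bench): the near face of the dock's 46 mm high head.
- lift_plate (a joint): The sprung aluminium plate under the pack, moving straight down in the dock: 0 m raised, 0.007 m pressed flush with the rigid bay floor. It pushes up with 6 N raised and 11.6 N flush, partly borne by the pack's weight. From about 0.0045 m down the pack's nose clears the strap. Friction of pack on plate, floor and spring is about 0.3.
- drag_spring (a joint): Steel leaf spring behind the strap (dock x = 46 to 84 mm, 34 mm wide), heel at dock x = 76 mm. 0 rad: hanging free, heel 37.5 mm above the bench; grows as the pack lifts it, 0.1 to 0.2 rad with the pack under it. It presses on the pack with 6 to 9 N. Sliding the pressed pack takes about 4 N before the spring and 10 to 17 N under it.
- spare_pack: A second, identical battery pack lying on the bench to the left of the dock, 120 x 64 x 23 mm. Leave alone. Origin: centre of its underside.
- clamp_meter: Grey clamp meter lying on the bench to the right of the dock, about 180 x 84 x 41 mm. Leave alone. Origin on its underside near its middle.
- screwdriver: Screwdriver, 170 mm long, lying close along the dock's right side. Leave alone. Origin: underside, about its middle.
- tape_roll: Roll of tape lying flat, 68 mm across, 19 mm high, to the right of the dock near its far end. Leave alone. Origin: centre of its underside.
- mouse: Computer mouse, 105 x 60 x 32 mm, on the left. Leave alone. Origin: centre of its underside.
- padlock: Lockout padlock lying flat, 40 x 38 x 20 mm body, at the back. Leave alone. Origin: centre of its body's underside.
Things that resemble listed ones, but are neither listed nor needed, are in the scene too. Leave any purple look-alike of the pack alone.

How it is judged:
By the outcome, as a careful person would: the job done as asked, in the order asked, and still so for the second after the job is handed in, with the robot touching nothing.
It also fails if it takes over 38 s, if anything falls off the work surface, if the arm or the gripper's body presses on something with over 40 N, if the wrist force passes 120 N, or if a joint passes its speed limit or range.

### The arm

A 6-joint arm with a two-finger parallel gripper is mounted at the origin on the work surface. World frame = base frame: x ahead of the robot, y to its left, z up, the work surface at z = 0. Lengths are in m, angles in rad, forces in N, time in s.
With the tool pointing down it reaches from about 0.35 to 0.85 m from the base axis. Payload 8.1 kg.
Tool frame: the origin (TCP) lies on the centre line of the jaws, within the pads' length; the fingertips stand 11 mm ahead of it and the grasp point (between the pads) lies 8 mm behind it (tip_reach is the z of the fingertips in the tool frame, in m); z points along the fingers, y is the direction in which the jaws open and shut (so a half turn about z gives the same grasp; the last joint's range is limited). The gripper opens to 93 mm and grips with 3 to 60 N. Pads are 15 mm wide; open, the fingers measure 128 mm over their backs; the gripper's body (75 mm by 188 mm) begins 65 mm behind the grasp point.
Start: joints at [-1.39, 0.13, 1.488, -0, 1.523, -0.085], TCP at [0.158, -0.579, 0.23] pointing down, gripper open.
Joint ranges: [-2.96, 2.96], [-0.89, 2.26], [0.02, 2.5], [-1.34, 4.48], [0, 2.73], [-2.66, 2.66]. Speed limits (rad/s): [2.39, 2.39, 2.79, 3.14, 3.14, 3.14].

### API

Orientations are given as a rotation vector (axis times angle).
In Python, from plant import read_state, read_camera, camera_params, close_job, silhouettes, tip_of, tip_reach gives the robot as it stands.
- The arm moves only by the shell command python3 -m creep 'ROWS' [FORCE]. ROWS is JSON, a list of rows, each a list of 5 numbers: the shift along the tool's x, y, z in m, then the turn about the tool's z in rad, then the closure in counts, from 0 (fully open) to 255 (shut). In form: [[dx, dy, dz, twist, gripper], ...]. A call has 1 to 12 rows; each row shifts and turns the commanded pose from where the row before left it, along the tool's axes as they then stand; what a row does not reach is not made up. A row lasts 1/12 s, in which the tool goes at most 41.7 mm and 7.16 degrees, less where a joint would pass 70% of its speed; a pose out of reach is approached as far as the arm can. A call is refused whole if a number of a shift passes 0.0417 or a number of a turn 0.125, either way. A call with a gripper value outside its range is refused whole. The fingers move at their own pace and stop on an object; FORCE is the grip in N (left out, the last holds). Time passes only in rows, so rows that do not move let the fingers close. It gives the time, the measured TCP pose, the force and the opening at its end, in the units of the state.
- read_state(): the state, without advancing time (a new reading comes with each control period).
- read_camera(name): name is "side" or "top"; returns the picture (420x560x3 uint8, red, green, blue); there is no depth.
- camera_params(name): a dict with "fov_y" (degrees; the focal length in pixels is half the picture's height over the tangent of half this angle, whatever the lens; pixels are square), "cx", "cy" (the principal point, pixels), "position" and "rotation" of the camera in the world. Camera axes: x right, y down, z forward; pixel columns grow to the right and rows downward; lengths in m; the calibration is good to about 2 mm. A picture is of the moment at which its call begins. camera_params takes no time and is no camera call.
- close_job(): hands the job in, once; it reports no verdict.
Trained networks look in the newest picture that a camera, given by its name, has taken for a name from the list of things; names that differ only in an ending like _2 or _b are one class to them, and where a whole thing is asked for, a point or a joint stands for the part that bears it (a point fixed in the world has none). Each returns a list of dicts, best first, with "confidence" (0 to 1); they miss things now and then, are a little off and sometimes report something else, mostly with a low value. They report only what shows in the picture. A call takes as long as a camera call. They do not tell look-alikes from the thing itself.
- silhouettes(camera, query): "region" (420x560 bool, what is visible of it) and "pixel" ([column, row] in pixels, amid what is visible of it).
- tip_of(camera, query): "pixel" ([column, row] in pixels: a listed point, or the origin of a listed thing).
The state is a dict: "t": time; "q": joint angles; "dq": joint speeds; "joint_torque": joint torques, N m; "tool_pos": TCP position; "orientation": TCP orientation; "force": force on the tool from outside, world axes, zero at the start; "wrist_torque": the same for the moment, N m; "opening": finger opening in m.
Only numpy, scipy, OpenCV 4.12 (cv2) and the standard library are available. Lean on these libraries where they do the work, as an engineer would, in place of code of your own. Each camera call takes 0.05 s, during which the arm holds its last target.

## Working session

There is one attempt and no reset: what is moved stays moved. The work goes in short steps, Python scripts to look and compute and a shell command to move; the robot and the scene stay as the last step left them, time stands still between calls to the robot, and variables do not carry over. Pictures are saved under pics/ and viewed, and the job is handed in when it is done.

```bash
ls; mkdir -p pics
cat > h.py <<'E'
import numpy as np, cv2
from plant import *
def save(cam,name):
    im=read_camera(cam); cv2.imwrite('pics/'+name,im[:,:,::-1]); return im
def ray(cam,px):
    p=camera_params(cam); f=210/np.tan(np.radians(p['fov_y'])/2)
    d=np.array([(px[0]-p['cx'])/f,(px[1]-p['cy'])/f,1.]); R=np.array(p['rotation'])
    if R.shape!=(3,3):
        R=cv2.Rodrigues(R.astype(float))[0]
    return np.array(p['position']),R@d
def atz(cam,px,z):
    o,d=ray(cam,px); return o+d*(z-o[2])/d[2]
def proj(cam,X):
    p=camera_params(cam); f=210/np.tan(np.radians(p['fov_y'])/2)
    R=np.array(p['rotation'],float)
    if R.shape!=(3,3): R=cv2.Rodrigues(R)[0]
    c=R.T@(np.array(X)-p['position']); return np.array([p['cx']+f*c[0]/c[2],p['cy']+f*c[1]/c[2]])
E
python3 - <<'E'
from h import *
for c in('top','side'):
    print(c,camera_params(c)); save(c,c+'0.png')
    for q in('dock','pack','thumb_land','pack_nose','strap_edge','end_stop'):
        print(q,[(np.round(r['pixel'],1),round(r['confidence'],2)) for r in tip_of(c,q)])
print(read_state(),tip_reach)
E
```

```text
pics
top {'fov_y': 47.937415844202626, 'cx': 275.9512008557689, 'cy': 203.92154391913766, 'position': array([0.43598771, 0.12474815, 1.15857297]), 'rotation': array([-2.1467238 ,  2.16892289, -0.12847668])}
dock [(array([344.1, 203. ]), 0.57)]
pack [(array([353. , 220.3]), 0.73), (array([378.5, 305.7]), 0.67)]
thumb_land [(array([363.5, 233. ]), 0.75), (array([392.2, 315. ]), 0.56)]
pack_nose [(array([350.7, 195. ]), 0.89), (array([353.9, 296.2]), 0.78), (array([386.4, 212.2]), 0.52)]
strap_edge [(array([344.1, 185.3]), 0.68)]
end_stop [(array([336.5, 168.6]), 0.67)]
side {'fov_y': 51.634060656584076, 'cx': 282.1082676150749, 'cy': 212.53539883161312, 'position': array([ 0.53083315, -0.5138566 ,  0.80709335]), 'rotation': array([-2.43889715,  0.08104774, -0.03888341])}
dock [(array([288.1, 291.5]), 0.82)]
pack [(array([266.3, 293.7]), 0.87), (array([166.1, 329.6]), 0.56)]
thumb_land [(array([253.4, 293.7]), 0.81), (array([152.1, 336.9]), 0.63)]
pack_nose [(array([297.3, 272.5]), 0.65), (array([177.6, 296.6]), 0.64)]
strap_edge [(array([301.9, 275.1]), 0.72)]
end_stop [(array([325. , 264.1]), 0.77)]
{'t': 0.7, 'q': array([-1.39040105e+00,  1.30358105e-01,  1.48820814e+00, -3.43998611e-06,
        1.52299792e+00, -8.53893222e-02]), 'dq': array([ 0.00038271,  0.00069999,  0.00128675, -0.00010472,  0.0001589 ,
       -0.0016394 ]), 'joint_torque': array([ 1.01756446e-03, -5.59599280e+01, -4.91944778e+01,  7.66839436e-02,
        2.25105998e-02, -4.70068289e-05]), 'tool_pos': array([ 0.15762727, -0.57892979,  0.22965579]), 'orientation': array([ 3.11386422e+00,  4.16262174e-01, -3.26644316e-06]), 'force': array([-0.50238068, -0.25383842,  0.36252171]), 'wrist_torque': array([-0.00715877,  0.02178672,  0.03130007]), 'opening': 0.09307804999215456} 0.011
```

View pics/top0.png

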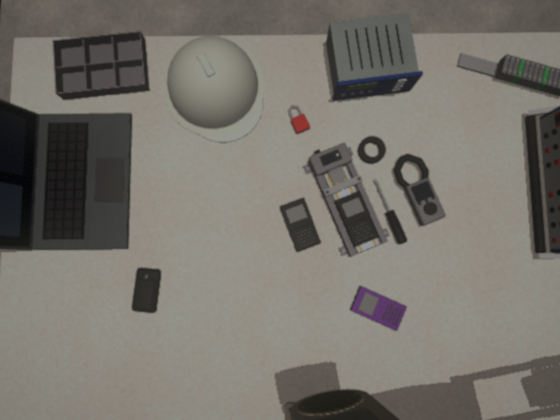

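View pics/side0.png

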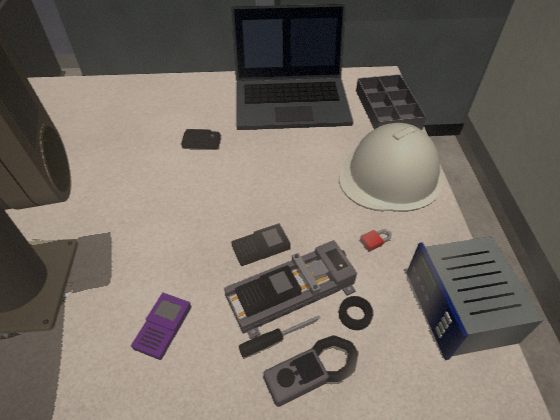

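Run:
```python
from h import *
P={'dock':0,'pack':.025,'thumb':.043,'nose':.048,'strap':.044,'stop':.041}
T={'dock':(344.1,203),'pack':(353,220.3),'thumb':(363.5,233),'nose':(350.7,195),'strap':(344.1,185.3),'stop':(336.5,168.6)}
S={'dock':(288.1,291.5),'pack':(266.3,293.7),'thumb':(253.4,293.7),'nose':(297.3,272.5),'strap':(301.9,275.1),'stop':(325,264.1)}
for k in P: print(k,atz('top',T[k],P[k]).round(4),atz('side',S[k],P[k]).round(4))
for c in('top','side'):
    im=cv2.imread(f'pics/{c}0.png'); x,y=(290,140) if c=='top' else (190,210)
    cv2.imwrite(f'pics/{c}0z.png',cv2.resize(im[y:y+130,x:x+170],None,fx=4.6,fy=4.6,interpolation=cv2.INTER_CUBIC))
```

```text
dock [ 0.5776 -0.0418  0.    ] [ 0.5808 -0.0521  0.    ]
pack [ 0.5324 -0.0584  0.025 ] [ 0.5345 -0.0686  0.025 ]
thumb [ 0.5005 -0.0794  0.043 ] [ 0.5088 -0.0772  0.043 ]
nose [ 0.5907 -0.051   0.048 ] [ 0.6001 -0.0367  0.048 ]
strap [ 0.6148 -0.0366  0.044 ] [ 0.6093 -0.0411  0.044 ]
stop [ 0.6561 -0.0199  0.041 ] [ 0.6607 -0.0155  0.041 ]
```

View pics/top0z.png

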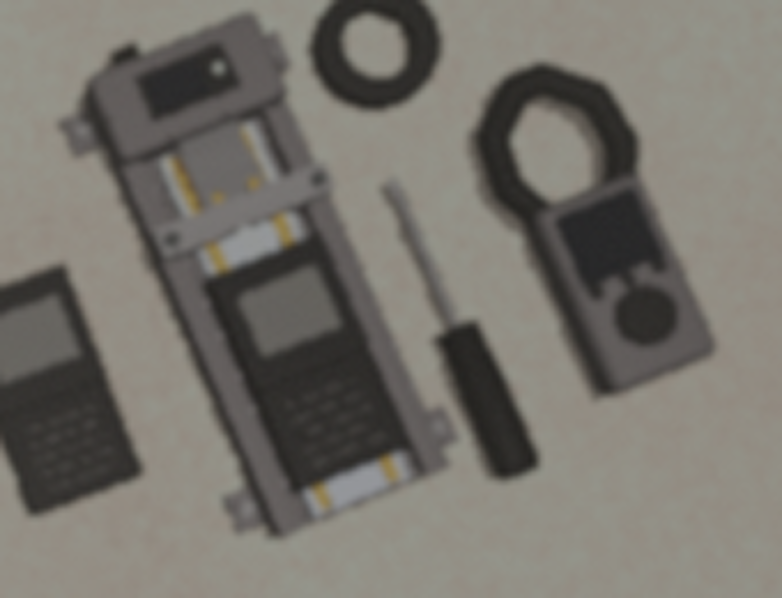

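View pics/side0z.png

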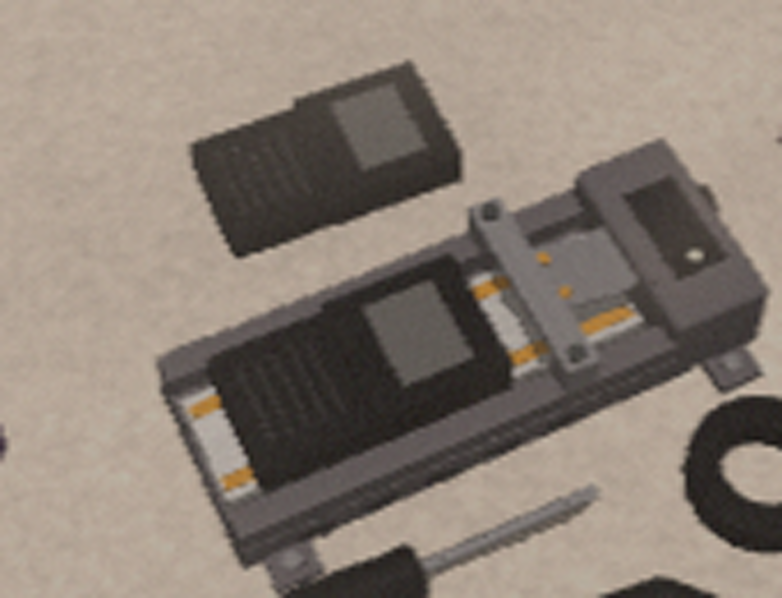

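```bash
cat > fit.py <<'E'
from h import *
from scipy.optimize import least_squares
T=lambda u,v:(290+u/4.6,140+v/4.6); S=lambda u,v:(190+u/4.6,210+v/4.6)
# name: top px, side px
M=[('scr',1,T(170,240),S(490,212)),('scr',-1,T(320,178),S(575,352)),
('rear',1,T(278,535),S(160,360)),('rear',-1,T(445,465),S(240,545)),
('head',1,T(125,160),S(580,185)),('head',-1,T(287,100),S(680,325)),
('pn',1,T(210,280),S(450,258)),('pn',-1,T(315,237),S(512,375)),
('pr',1,T(295,490),S(212,360)),('pr',-1,T(405,448),S(258,490))]
def pt(k,s,p):
    x,y,a,ps,sy,xb=p[:6]
    L={'scr':(.038,s*sy,.05),'rear':(xb,s*.048,.032),'head':(.085,s*.048,.046),'pn':(ps+.06,s*.032,.048),'pr':(ps-.06,s*.032,.043)}[k]
    c,d=np.cos(a),np.sin(a); return (x+c*L[0]-d*L[1],y+d*L[0]+c*L[1],L[2])
def res(p):
    r=[]
    for k,s,t,sd in M:
        X=pt(k,s,p); r+=list(proj('top',X)-t-p[6:8])+list(proj('side',X)-sd-p[8:10])
    return np.array(r+list(p[6:10]/1.5))
f=least_squares(res,[.578,-.045,.35,-.05,.042,-.125,0,0,0,0],loss='soft_l1')
print(f.x.round(4)); 
R=res(f.x)[:-4].reshape(-1,4).round(1)
for m,r in zip(M,R): print(m[:2],r)
E
python3 fit.py
```

```text
[ 0.5809 -0.0504  0.3781 -0.0481  0.0417 -0.1236  1.4858 -1.063  -0.9382
 -1.168 ]
('scr', 1) [-0.3 -0.2  0.4  1.2]
('scr', -1) [-0.6  0.1  0.8  2.1]
('rear', 1) [-0.3  0.2 -0.2 -0.1]
('rear', -1) [ 0.4  0.1  0.2 -0.7]
('head', 1) [-0.8  0.4 -1.1 -1.8]
('head', -1) [ 0.9 -1.5 -0.3  2.8]
('pn', 1) [-1.  -0.2 -0.  -0.3]
('pn', -1) [ 1.  -1.   0.6 -1.3]
('pr', 1) [ 0.3  1.2 -2.   0.5]
('pr', -1) [ 1.3  0.   0.2 -1.5]
```

The top and side views agree on the scene. The dock is at about (0.581, -0.050) with a yaw of 0.378, and the pack nose (top view about 347,196) is about 18 mm short of the strap. I'll shut the fingers and travel above the thumb rest, near its step.

```bash
python3 -m creep '[[0,0,0,-0.112,255],[0.015,-0.01,0,0,255],[0.035,-0.0223,0,0,255],[0.035,-0.0223,0,0,255],[0.035,-0.0223,0,0,255],[0.035,-0.0223,0,0,255],[0.035,-0.0223,0,0,255],[0.035,-0.0223,0,0,255],[0.035,-0.0223,0,0,255],[0.035,-0.0223,0,0,255],[0.035,-0.0223,0,0,255],[0.035,-0.0223,0,0,255]]' 20; python3 -m creep '[[0.035,-0.0223,0,0,255],[0.035,-0.0223,0,0,255],[0.035,-0.0223,0,0,255],[0.035,-0.0223,0,0,255],[0.02,-0.0125,0,0,255],[0,0,0,0,255],[0,0,0,0,255]]'
cat > st.py <<'E'
from h import *
s=read_state(); D=np.array([.5809,-.0504]); a=.3781
R=np.array([[np.cos(a),np.sin(a)],[-np.sin(a),np.cos(a)]])
r=s['orientation']; M=cv2.Rodrigues(np.array(r,float))[0]
print('t',round(s['t'],2),'dockxy',(R@(s['tool_pos'][:2]-D)).round(4),'tipz',round(s['tool_pos'][2]-.011,4),'yaw',round(np.arctan2(M[1,0],M[0,0]),4),'zax',M[:,2].round(3),'F(dock)',(R@s['force'][:2]).round(1),round(s['force'][2],1),'open',round(s['opening'],4))
E
python3 st.py
```

```text
t: 1.7
tool_pos: [0.4118, -0.2259, 0.23]
orientation: [3.085, 0.589, 0.001]
force: [1.0, -1.3, -0.2]
opening: 0.0173
t: 2.28
tool_pos: [0.5225, -0.073, 0.2295]
orientation: [3.085, 0.594, -0.001]
force: [0.5, 0.5, 0.1]
opening: 0.0005
t 2.28 dockxy [-0.0626  0.0006] tipz 0.2185 yaw 0.3808 zax [-0. -0. -1.] F(dock) [0.6 0.3] 0.1 open 0.0005
```

```bash
python3 -m creep '[[0,0,0.02,0,255],[0,0,0.035,0,255],[0,0,0.035,0,255],[0,0,0.035,0,255],[0,0,0.02,0,255],[0,0,0.01,0,255],[0,0,0,0,255],[0,0,0,0,255]]'; python3 st.py
python3 - <<'E'
from h import *
for c,x,y in(('top',290,140),('side',190,210)):
    im=save(c,c+'1.png')[:,:,::-1]
    cv2.imwrite(f'pics/{c}1z.png',cv2.resize(im[y:y+130,x:x+170],None,fx=4.6,fy=4.6,interpolation=cv2.INTER_CUBIC))
E
```

```text
t: 2.95
tool_pos: [0.5222, -0.075, 0.0754]
orientation: [3.086, 0.588, 0.0]
force: [-0.5, 0.2, -0.6]
opening: 0.0004
t 2.95 dockxy [-0.0636 -0.0012] tipz 0.0644 yaw 0.3768 zax [ 0. -0. -1.] F(dock) [-0.4  0.4] -0.6 open 0.0004
```

View pics/side1z.png

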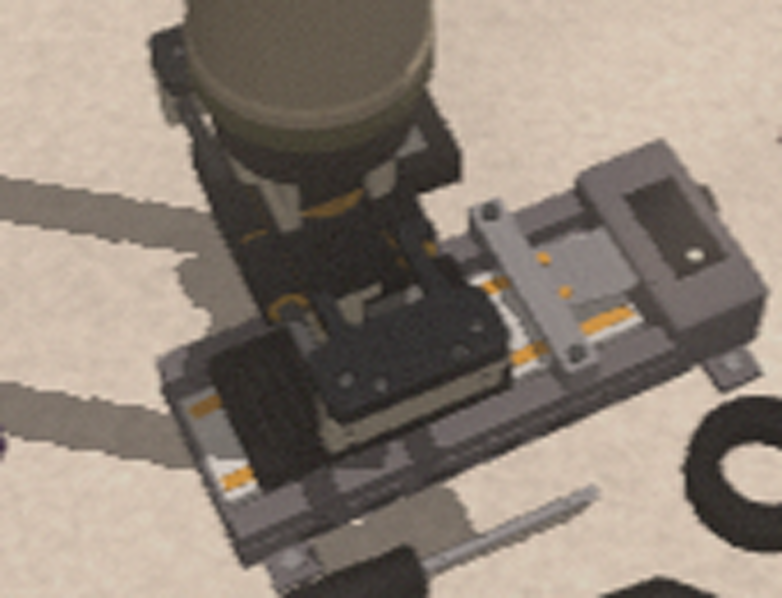

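View pics/top1z.png

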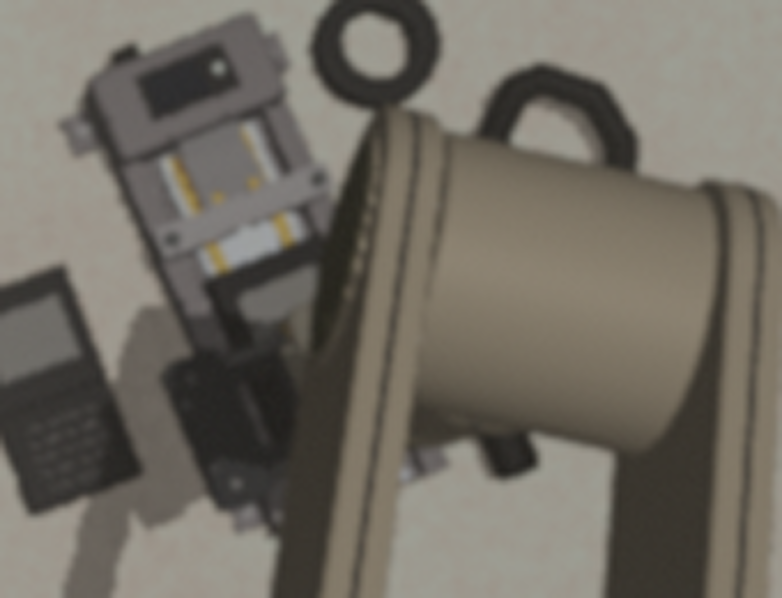

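Both views show the pack unmoved and the gripper over it. The tips are hidden and about 3 mm behind the step, so I'll back off 7 mm and then go down until they touch.

```bash
python3 -m creep '[[-0.007,-0.001,0,0,255],[0,0,0.008,0,255],[0,0,0.006,0,255],[0,0,0.003,0,255],[0,0,0.003,0,255],[0,0,0,0,255]]'; python3 st.py; python3 -m creep '[[0,0,0.002,0,255],[0,0,0.002,0,255],[0,0,0,0,255]]'; python3 st.py
```

```text
t: 3.55
tool_pos: [0.5148, -0.0757, 0.0539]
orientation: [-3.085, -0.59, 0.002]
force: [-1.5, -0.4, 2.5]
opening: 0.0004
t 3.55 dockxy [-0.0707  0.0009] tipz 0.0429 yaw 0.3779 zax [-0.001  0.    -1.   ] F(dock) [-1.5  0.2] 2.5 open 0.0004
t: 3.8
tool_pos: [0.5154, -0.0758, 0.0506]
orientation: [3.086, 0.59, 0.0]
force: [-3.0, 0.1, 4.9]
opening: 0.0007
t 3.8 dockxy [-0.0703  0.0006] tipz 0.0396 yaw 0.3778 zax [ 0. -0. -1.] F(dock) [-2.7  1.2] 4.9 open 0.0007
```

Contact came at 43 mm, as expected for the thumb rest. Next I'll press down to flush, where the tip should be at about 36 mm.

```bash
python3 -m creep '[[0,0,0.002,0,255],[0,0,0.0015,0,255],[0,0,0,0,255]]'; python3 st.py; python3 -m creep '[[0,0,0.001,0,255],[0,0,0.001,0,255],[0,0,0,0,255]]'; python3 st.py
```

```text
t: 4.05
tool_pos: [0.5156, -0.0759, 0.0476]
orientation: [3.085, 0.59, 0.001]
force: [-2.9, -0.2, 7.2]
opening: 0.0005
t 4.05 dockxy [-0.0701  0.0004] tipz 0.0366 yaw 0.3779 zax [ 0.001 -0.    -1.   ] F(dock) [-2.8  0.9] 7.2 open 0.0005
t: 4.3
tool_pos: [0.5164, -0.0761, 0.0472]
orientation: [3.085, 0.59, 0.003]
force: [-6.6, 1.7, 17.5]
opening: 0.0006
t 4.3 dockxy [-0.0695 -0.    ] tipz 0.0362 yaw 0.378 zax [ 0.002 -0.001 -1.   ] F(dock) [-5.5  4. ] 17.5 open 0.0006
```

It's flush with 17 N down. I'll add a little more press and start sliding.

```bash
python3 -m creep '[[0,0,0.0006,0,255],[0.002,0,0,0,255],[0.003,0,0,0,255],[0.003,0,0,0,255],[0.003,0,0,0,255],[0.003,0,0,0,255],[0,0,0,0,255]]'; python3 st.py; python3 -m creep '[[0.003,0,0,0,255],[0.003,0,0,0,255],[0.003,0,0,0,255],[0,0,0,0,255]]'; python3 st.py
python3 - <<'E'
from h import *
for c,x,y in(('top',290,140),('side',190,210)):
    im=save(c,c+'2.png')[:,:,::-1]
    cv2.imwrite(f'pics/{c}2z.png',cv2.resize(im[y:y+130,x:x+170],None,fx=4.6,fy=4.6,interpolation=cv2.INTER_CUBIC))
E
```

```text
t: 4.88
tool_pos: [0.5304, -0.0717, 0.0472]
orientation: [3.083, 0.59, 0.005]
force: [-5.1, -2.2, 17.9]
opening: 0.0004
t 4.88 dockxy [-0.0548 -0.0011] tipz 0.0362 yaw 0.3779 zax [ 0.004 -0.002 -1.   ] F(dock) [-5.6 -0.2] 17.9 open 0.0004
t: 5.22
tool_pos: [0.5387, -0.0683, 0.0472]
orientation: [3.083, 0.589, 0.005]
force: [-4.8, -1.3, 17.6]
opening: 0.0006
t 5.22 dockxy [-0.0459 -0.0011] tipz 0.0362 yaw 0.3778 zax [ 0.004 -0.002 -1.   ] F(dock) [-4.9  0.6] 17.6 open 0.0006
```

View pics/side2z.png

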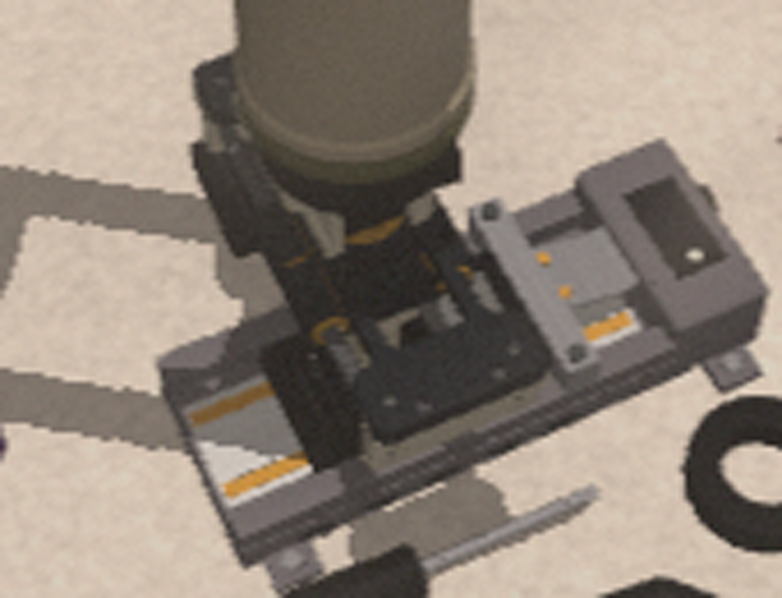

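View pics/top2z.png

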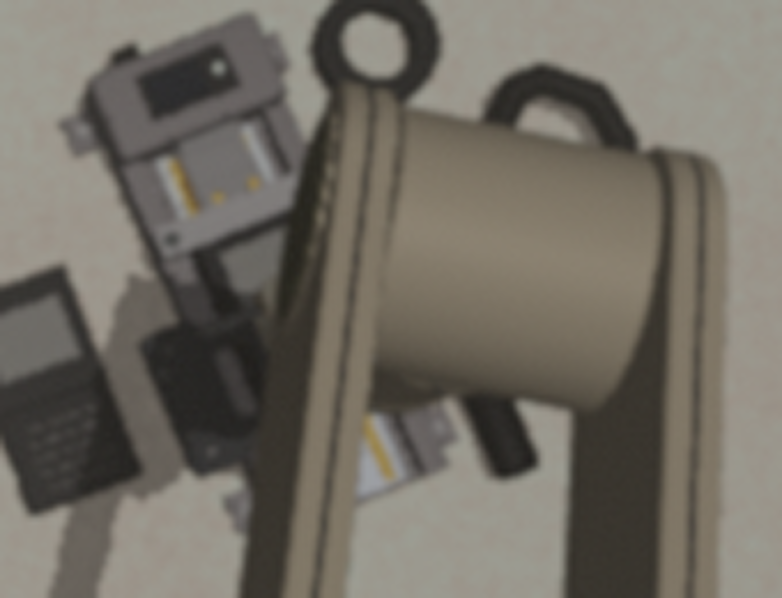

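The pack is moving with the fingers. Its nose is passing under the strap edge (top zoom about 250,240), and 18 N of press is holding. I'll continue.

```bash
python3 -m creep '[[0.003,0,0.0003,0,255],[0.003,0,0,0,255],[0.003,0,0,0,255],[0.003,0,0,0,255],[0.003,0,0,0,255],[0.003,0,0,0,255],[0,0,0,0,255]]'; python3 st.py; python3 -m creep '[[0.003,0,0,0,255],[0.003,0,0,0,255],[0.003,0,0,0,255],[0.003,0,0,0,255],[0,0,0,0,255]]'; python3 st.py
```

```text
t: 5.9
tool_pos: [0.5555, -0.0617, 0.0472]
orientation: [3.083, 0.59, 0.005]
force: [-5.5, -1.8, 19.5]
opening: 0.0003
t 5.9 dockxy [-0.0277 -0.0011] tipz 0.0362 yaw 0.3779 zax [ 0.004 -0.002 -1.   ] F(dock) [-5.8  0.4] 19.5 open 0.0003
t: 6.32
tool_pos: [0.5658, -0.0576, 0.0472]
orientation: [3.083, 0.59, 0.002]
force: [-10.5, -3.5, 23.1]
opening: 0.0006
t 6.32 dockxy [-0.0167 -0.0011] tipz 0.0362 yaw 0.3779 zax [ 0.002 -0.002 -1.   ] F(dock) [-11.1   0.6] 23.1 open 0.0006
```

```bash
python3 -m creep '[[0.003,0,0,0,255],[0.003,0,0,0,255],[0.003,0,0,0,255],[0,0,0,0,255]]'; python3 st.py; python3 -m creep '[[0.003,0,0,0,255],[0.003,0,0,0,255],[0.002,0,0,0,255],[0,0,0,0,255]]'; python3 st.py
python3 - <<'E'
from h import *
for c,x,y in(('top',290,140),('side',190,210)):
    im=save(c,c+'3.png')[:,:,::-1]
    cv2.imwrite(f'pics/{c}3z.png',cv2.resize(im[y:y+130,x:x+170],None,fx=4.6,fy=4.6,interpolation=cv2.INTER_CUBIC))
E
```

```text
t: 6.65
tool_pos: [0.5739, -0.0544, 0.0472]
orientation: [3.083, 0.589, 0.001]
force: [-11.1, -4.3, 23.5]
opening: 0.0009
t 6.65 dockxy [-0.008  -0.0011] tipz 0.0362 yaw 0.3778 zax [ 0.001 -0.003 -1.   ] F(dock) [-11.8   0.1] 23.5 open 0.0009
t: 6.98
tool_pos: [0.5814, -0.0515, 0.0472]
orientation: [3.083, 0.589, 0.002]
force: [-10.8, -5.0, 22.9]
opening: 0.0003
t 6.98 dockxy [ 0.     -0.0012] tipz 0.0362 yaw 0.3777 zax [ 0.002 -0.003 -1.   ] F(dock) [-11.9  -0.7] 22.9 open 0.0003
```

View pics/side3z.png

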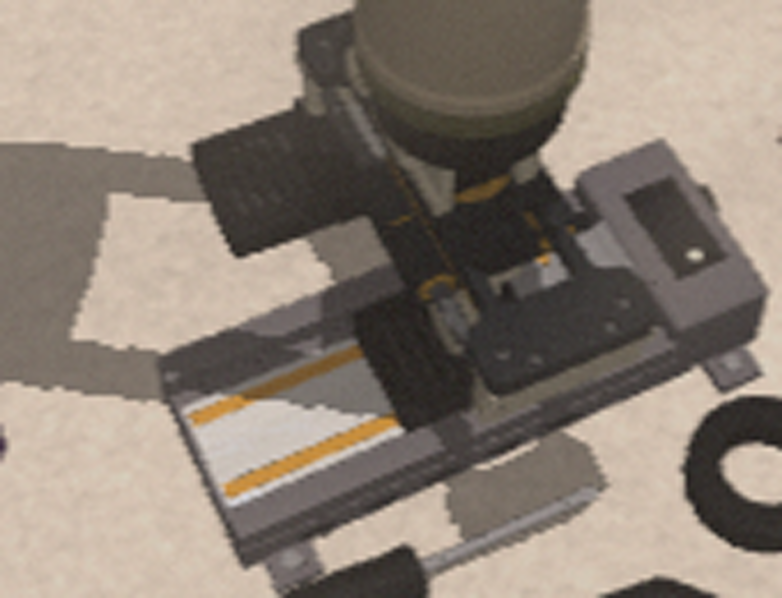

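View pics/top3z.png

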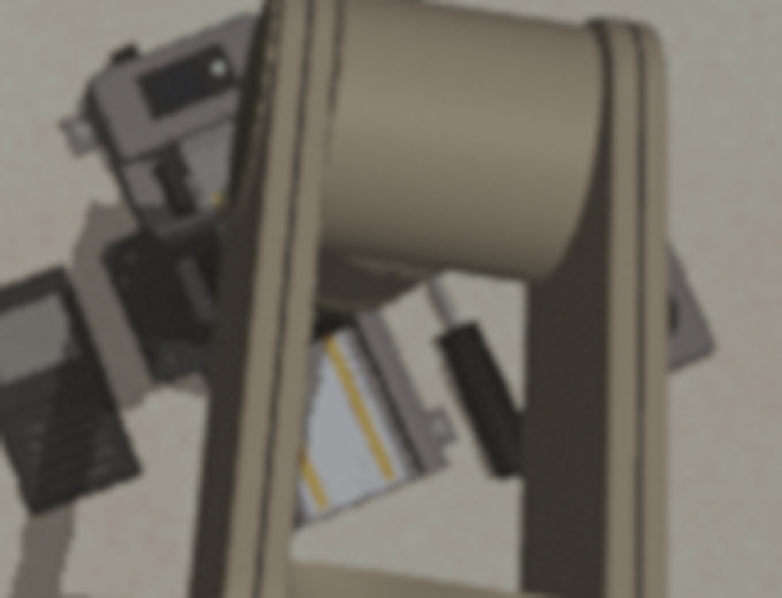

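The nose is close to the end stop, with a small gap left at top zoom about (165,150). I'll finish in small steps and watch for the stop reaction.

```bash
for i in 1; do python3 -m creep '[[0.002,0,0,0,255],[0.002,0,0,0,255],[0,0,0,0,255]]'; python3 st.py; done; python3 -m creep '[[0.002,0,0,0,255],[0.001,0,0,0,255],[0,0,0,0,255]]'; python3 st.py
```

```text
t: 7.33
tool_pos: [0.5849, -0.0501, 0.0472]
orientation: [3.083, 0.589, 0.001]
force: [-10.8, -4.7, 23.5]
opening: 0.0006
t 7.33 dockxy [ 0.0038 -0.0012] tipz 0.0362 yaw 0.3777 zax [ 0.001 -0.003 -1.   ] F(dock) [-11.8  -0.4] 23.5 open 0.0006
t: 7.58
tool_pos: [0.5867, -0.0495, 0.0472]
orientation: [3.083, 0.589, -0.002]
force: [-16.7, -6.5, 27.8]
opening: 0.0005
t 7.58 dockxy [ 0.0057 -0.0013] tipz 0.0362 yaw 0.3776 zax [-0.001 -0.003 -1.   ] F(dock) [-17.9   0.1] 27.8 open 0.0005
```

```bash
python3 -m creep '[[0.001,0,0,0,255],[0.001,0,0,0,255],[0,0,0,0,255]]'; python3 st.py;  python3 -m creep '[[0.002,0,0,0,255],[0.001,0,0,0,255],[0,0,0,0,255],[0,0,0,0,255]]'; python3 st.py
```

```text
t: 7.83
tool_pos: [0.5884, -0.049, 0.0472]
orientation: [3.083, 0.589, -0.003]
force: [-17.4, -8.5, 28.6]
opening: 0.0008
t 7.83 dockxy [ 0.0075 -0.0015] tipz 0.0362 yaw 0.3775 zax [-0.001 -0.003 -1.   ] F(dock) [-19.3  -1.4] 28.6 open 0.0008
t: 8.17
tool_pos: [0.5906, -0.0482, 0.0472]
orientation: [3.082, 0.589, -0.005]
force: [-19.8, -9.5, 30.5]
opening: 0.0007
t 8.17 dockxy [ 0.0099 -0.0015] tipz 0.0362 yaw 0.3775 zax [-0.002 -0.004 -1.   ] F(dock) [-21.9  -1.5] 30.5 open 0.0007
```

The force pattern suggests the pack is on the stop and the fingers are slipping along the rest. I'll carry on until they meet the step, which would confirm it's home.

```bash
python3 -m creep '[[0.0015,0,0,0,255],[0.0015,0,0,0,255],[0,0,0,0,255]]'; python3 st.py;  python3 -m creep '[[0.001,0,0,0,255],[0,0,0,0,255],[0,0,0,0,255]]'; python3 st.py
python3 - <<'E'
from h import *
for c,x,y in(('top',290,140),('side',190,210)):
    im=save(c,c+'4.png')[:,:,::-1]
    cv2.imwrite(f'pics/{c}4z.png',cv2.resize(im[y:y+130,x:x+170],None,fx=4.6,fy=4.6,interpolation=cv2.INTER_CUBIC))
E
```

```text
t: 8.42
tool_pos: [0.5908, -0.0481, 0.0472]
orientation: [3.082, 0.589, -0.014]
force: [-35.3, -13.5, 42.1]
opening: 0.0004
t 8.42 dockxy [ 0.0101 -0.0015] tipz 0.0362 yaw 0.3774 zax [-0.008 -0.005 -1.   ] F(dock) [-37.8   0.5] 42.1 open 0.0004
t: 8.67
tool_pos: [0.591, -0.048, 0.0472]
orientation: [3.082, 0.588, -0.017]
force: [-38.5, -14.8, 44.9]
opening: 0.0003
t 8.67 dockxy [ 0.0102 -0.0015] tipz 0.0362 yaw 0.3772 zax [-0.01  -0.006 -1.   ] F(dock) [-41.2   0.5] 44.9 open 0.0003
```

View pics/top4z.png

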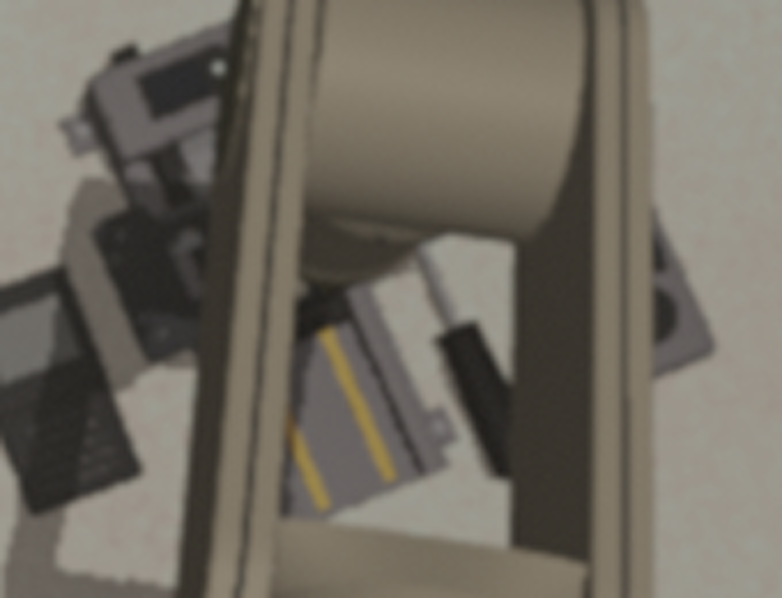

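View pics/side4z.png

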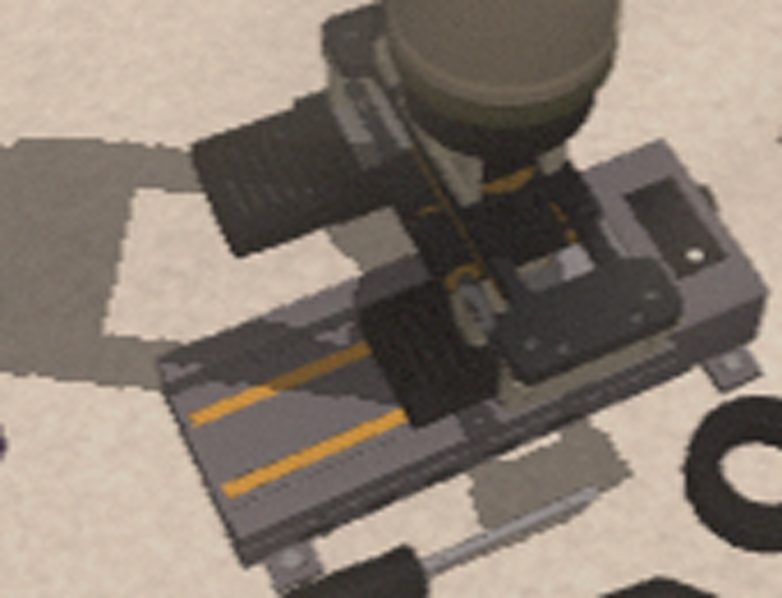

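A hard stop, at 41 N forward, with no further motion. I'll ease off the forward push while still pushing slightly, then lift straight up.

```bash
python3 -m creep '[[-0.001,0,0,0,255],[-0.001,0,-0.0005,0,255],[0,0,0,0,255]]'; python3 st.py
```

```text
t: 9.02
tool_pos: [0.5908, -0.0481, 0.0472]
orientation: [3.082, 0.588, -0.01]
force: [-26.6, -12.0, 33.4]
opening: 0.0005
t 9.02 dockxy [ 0.0101 -0.0015] tipz 0.0362 yaw 0.3772 zax [-0.006 -0.005 -1.   ] F(dock) [-29.2  -1.3] 33.4 open 0.0005
```

```bash
python3 -m creep '[[-0.001,0,-0.0005,0,255],[-0.0008,0,-0.0005,0,255],[0,0,0,0,255]]'; python3 st.py; python3 -m creep '[[-0.0005,0,-0.0005,0,255],[-0.0003,0,-0.001,0,255],[0,0,0,0,255]]'; python3 st.py
```

```text
t: 9.27
tool_pos: [0.5906, -0.0481, 0.0472]
orientation: [3.083, 0.588, -0.004]
force: [-13.9, -10.5, 16.9]
opening: 0.0008
t 9.27 dockxy [ 0.0099 -0.0015] tipz 0.0362 yaw 0.3773 zax [-0.002 -0.004 -1.   ] F(dock) [-16.8  -4.6] 16.9 open 0.0008
t: 9.52
tool_pos: [0.5902, -0.0477, 0.0473]
orientation: [3.084, 0.589, -0.003]
force: [-5.9, -7.1, 6.2]
opening: 0.0005
t 9.52 dockxy [ 0.0097 -0.001 ] tipz 0.0363 yaw 0.3772 zax [-0.001 -0.003 -1.   ] F(dock) [-8.1 -4.4] 6.2 open 0.0005
```

```bash
python3 -m creep '[[-0.0005,0,-0.0005,0,255],[-0.0005,0,-0.001,0,255],[-0.0005,0,-0.002,0,255],[0,0,-0.003,0,255],[0,0,0,0,255]]'; python3 st.py; python3 -m creep '[[0,0,-0.01,0,255],[0,0,-0.02,0,255],[0,0,-0.035,0,255],[0,0,-0.035,0,255],[0,0,-0.035,0,255],[-0.02,0.01,-0.02,0,255],[-0.035,0.02,0,0,255],[-0.035,0.02,0,0,255],[-0.035,0.02,0,0,255],[-0.035,0.02,0,0,255],[-0.035,0.02,0,0,255],[-0.035,0.02,0,0,255]]';python3 -m creep '[[-0.035,0.02,0,0,255],[-0.035,0.02,0,0,255],[-0.02,0.02,0,0,255],[0,0,0,0,255],[0,0,0,0,255]]'
python3 - <<'E'
from h import *
for c,x,y in(('top',290,140),('side',190,210)):
    im=save(c,c+'5.png')[:,:,::-1]
    for q in('pack','thumb_land','pack_nose','strap_edge'): print(c,q,[(np.round(r['pixel'],1),round(r['confidence'],2)) for r in tip_of(c,q)])
    cv2.imwrite(f'pics/{c}5z.png',cv2.resize(im[y:y+130,x:x+170],None,fx=4.6,fy=4.6,interpolation=cv2.INTER_CUBIC))
E
```

```text
t: 9.93
tool_pos: [0.5902, -0.0462, 0.0546]
orientation: [3.085, 0.59, 0.002]
force: [0.2, 0.3, 0.7]
opening: 0.0004
t 9.93 dockxy [0.0102 0.0005] tipz 0.0436 yaw 0.378 zax [ 0.001  0.    -1.   ] F(dock) [0.3 0.2] 0.7 open 0.0004
t: 10.93
tool_pos: [0.4226, -0.2531, 0.2098]
orientation: [3.085, 0.591, 0.002]
force: [0.4, -0.4, 0.4]
opening: 0.0004
t: 11.35
tool_pos: [0.3616, -0.3421, 0.2095]
orientation: [3.086, 0.585, 0.001]
force: [0.3, 0.5, -0.7]
opening: 0.0006
top pack [(array([341.7, 193. ]), 0.93), (array([376.8, 306.3]), 0.82), (array([352.9, 203.2]), 0.47), (array([337.3, 168.3]), 0.46)]
top thumb_land [(array([391.3, 313.3]), 0.97), (array([353.7, 200.5]), 0.62)]
top pack_nose [(array([354.3, 300.3]), 0.72), (array([338.6, 166.7]), 0.61)]
top strap_edge [(array([344.1, 186.8]), 0.98)]
side pack [(array([298.5, 280.5]), 0.9), (array([302.2, 274.4]), 0.75), (array([163.8, 327.4]), 0.72)]
side thumb_land [(array([285.6, 284.1]), 0.73)]
side pack_nose [(array([326.3, 261.8]), 0.95), (array([176.2, 294.8]), 0.69)]
side strap_edge [(array([302.6, 275.4]), 0.79), (array([258.2, 245.4]), 0.2)]
```

View pics/top5z.png

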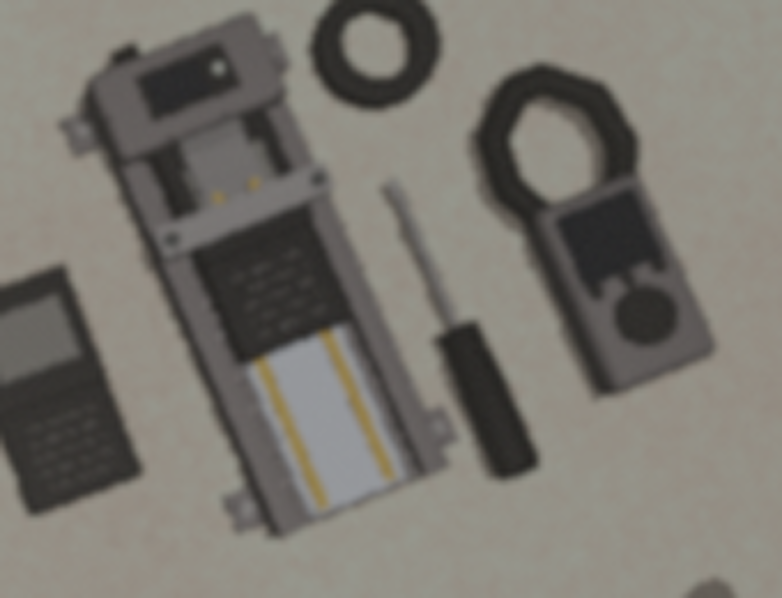

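View pics/side5z.png

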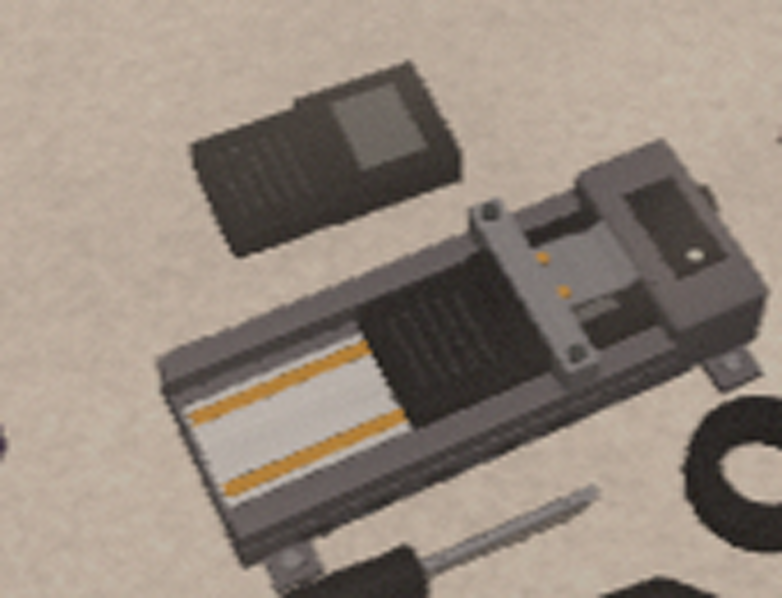

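View pics/top5.png

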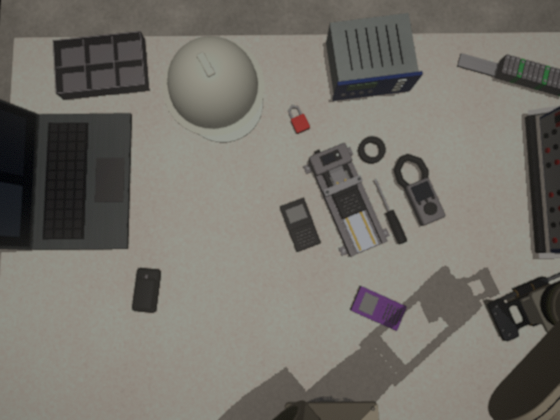

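The pack is under the strap with its nose at the end stop in both views, and the other things look unmoved. I'll check the rear edge numerically.

Run:
```python
from h import *
D=np.array([.5809,-.0504]); a=.3781; R=np.array([[np.cos(a),np.sin(a)],[-np.sin(a),np.cos(a)]])
ot,os=np.array([1.4858,-1.063]),np.array([-.9382,-1.168])
for z in(.036,.038):
  for c,o,z0,pts in(('top',ot,(290,140),[(247,362),(352,322)]),('side',os,(190,210),[(357,310),(413,425)])):
    for u,v in pts:
        X=atz(c,np.array([z0[0]+u/4.6,z0[1]+v/4.6])+o,z); print(z,c,(R@(X[:2]-D)*1000).round(1))
for c,o,z0,pts in(('top',ot,(290,140),[(162,165),(180,215)]),):
    print([(R@(atz(c,np.array([z0[0]+u/4.6,z0[1]+v/4.6])+o,.041)[:2]-D)*1000).round(1) for u,v in pts])
for c in('top','side'):
    A=cv2.imread(f'pics/{c}0.png').astype(int);B=cv2.imread(f'pics/{c}5.png').astype(int)
    x,y=(290,140) if c=='top' else (190,210)
    d=(abs(A-B).max(2)>40).astype(np.uint8)*255
    cv2.imwrite(f'pics/{c}diff.png',d)
```

```text
0.036 top [-35.3  27.2]
0.036 top [-36.8 -31.5]
0.036 side [-34.7  31.3]
0.036 side [-36.7 -31.7]
0.038 top [-35.4  27.5]
0.038 top [-36.9 -31.1]
0.038 side [-35.2  30.2]
0.038 side [-37.1 -32.6]
[array([76.1, 28.3]), array([48.3, 30. ])]
```

View pics/sidediff.png

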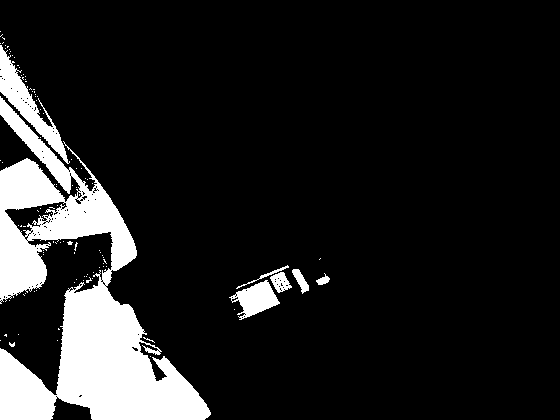

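The rear edge measures dock x = -35 to -37 mm, against -35 mm when home. It sits in the same place as in the picture taken while I was pushing against the stop, so I'll hand in.

```bash
python3 -c "
from plant import *
print(close_job())"
```

```text
the job is handed in; nothing more can be done
None
```

The battery pack is fully home in the dock and the job is handed in, at about 11.5 s of the 38 s allowed.

**What I did:** I pressed the pack flush with closed fingertips on the thumb rest. Still pressing with 18–30 N, I slid it under the strap and the drag spring. It reached the end stop, where forward force rose to about 41 N with no further motion. I then eased the force off, lifted straight up and moved clear.

**Last checks:**
- **Position:** the pack's rear edge measured -35 to -37 mm in dock x from both cameras, against -35 mm when home. That is within my measuring error of 1–2 mm.
- **No spring-back:** the rear edge was in the same place as while I was pushing against the stop.
- **Other items:** comparing the side pictures from before and after, only the pack, the dock's plate and spring, and the arm with its shadow had changed. In the top picture the other things looked unmoved too. The part of the bench hidden by the arm could not be compared.

**What didn't fully agree:** my left-rear corner from the top camera was about 4 mm off sideways from the other corners, probably a poor reading of a blurred edge. The forward force on the fingertips briefly reached 41 N, and the wrist force stayed well under its 120 N limit.

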